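# Press the dowel home in a shaft with the bench press and hold the pressure

### The arm

A 7-joint arm with a two-finger parallel gripper is mounted at the origin on a cart in front of the work surface, level with it; the furniture and walls round the work are solid. World frame = base frame: x ahead of the robot, y to its left, z up, the work surface at z = 0. Lengths are in m, angles in rad, forces in N, time in s.
With the tool pointing down it reaches from about 0.4 to 0.85 m from the base axis. Payload 10.4 kg.
Tool frame: the origin (TCP) lies at the very end of the fingers, on their centre line; the grasp point (between the pads) lies 19 mm behind it; z points along the fingers, y is the line along which they close (so a half turn about z gives the same grasp; the last joint's range is limited). The gripper opens to 87 mm and grips with 3 to 60 N. Pads are 19 mm wide; open, the fingers measure 117 mm over their backs; the gripper's body (75 mm by 190 mm) begins 51 mm behind the grasp point.
Start: joints at [1.206, 0.332, -0.065, 1.46, 0.022, 1.35, -0.088], TCP at [0.21, -0.589, 0.223] pointing down, gripper open.
Joint ranges: [-2.6, 2.6], [-0.5, 2.12], [-1.47, 1.34], [0.16, 2.42], [-1.27, 4.41], [0.06, 2.06], [-2.6, 2.6]. Speed limits (rad/s): [2.22, 2.22, 2.79, 2.79, 3.14, 3.14, 3.14].

### API

Orientations are given as a unit quaternion [w, x, y, z].
In Python, from station import manip gives the robot as it stands.
- The arm moves only by the shell command python3 -m inch 'ROWS' [FORCE]. ROWS is JSON, a list of rows, each a list of 7 numbers: the turn, a rotation vector about the tool's x, y, z in rad, then the shift along the tool's x, y, z in cm, then the opening, from 0 (shut) to 1 (fully open). In form: [[rx, ry, rz, x, y, z, grip], ...]. A call has exactly 8 rows; each row is the pose to reach, as a shift and turn from the pose commanded when the call began, along the tool's axes at that moment; what a row does not reach only later rows make up. A row lasts 1/12 s, in which the tool goes at most 41.7 mm and 7.16 degrees, less where a joint would pass 70% of its speed; a pose out of reach is approached as far as the arm can. A call with a gripper value outside its range is refused whole. The fingers move at their own pace and stop on an object; FORCE is the grip in N (left out, the last holds). Time passes only in rows, so rows that repeat a pose let the fingers close, or fill a call up. It gives the time, the measured TCP pose, the force, the opening and the grip force at its end, in the units of the state.
- manip.state(): the state, without advancing time (a new reading comes with each control period).
- manip.grab_frame(name): name is "scene" or "side" or "wrist"; returns a dict with "img" (400x640x3 uint8, red, green, blue), "mtx" (3x3 intrinsics, pixels), "k1" (the pictures are not rectified: a ray, as slopes to the right and down, at radius r is drawn at 1 + k1 r^2 times it, then the intrinsics apply), "R" (3x3) and "t" (3): a world point X has camera coordinates R X + t. Camera axes: x right, y down, z forward; pixel columns grow to the right and rows downward; lengths in m; the calibration is good to about 2 mm. A picture is of the moment at which its call begins. There is no depth.
- manip.sign_off(): hands the job in; it is judged then, once.
Trained networks look in the newest picture that a camera, given by its name, has taken for a name from the list of things; names that differ only in an ending like _2 or _b are one class to them, and where a whole thing is asked for, a point or a joint stands for the part that bears it (a point fixed in the world has none). Each returns a list of dicts, best first, with "conf" (0 to 1); they miss things now and then, are a little off and sometimes report something else, mostly with a low value. They report only what shows in the picture. A call takes as long as a camera call.
- manip.look_for(camera, query): "bbox" ([centre column, centre row, width, height] in pixels, round what is visible of it).
- manip.mark_of(camera, query): "pixel" ([column, row] in pixels: a listed point, or the origin of a listed thing).
The state is a dict: "time": time; "joints": joint angles; "dq": joint speeds; "joint_efforts": joint torques, N m; "tcp_pos": TCP position; "tcp_rot": TCP orientation; "wrist_force": force on the tool from outside, world axes, zero at the start; "ft_torque": the same for the moment, N m; "grip_width": finger opening in m; "grip_force": force on a finger pad.
Only numpy, scipy, OpenCV 4.12 (cv2) and the standard library are available. Lean on these libraries where they do the work, as an engineer would, in place of code of your own. Each camera call takes 0.05 s, during which the arm holds its last target. There are 200 camera calls.

### The job

Press the dowel home in the shaft with the bench press. Without lifting the shaft, roll it along the rubber bed towards the press column until its dowel stands straight up under the middle of the ram; only then flip the safety catch fully over, off the lever, and pull the lever towards you until the dowel is fully home. Finish while holding: end the program still gripping the lever and pulling, so that the ram keeps pressing on the dowel for the locking compound to set, and leave the nose pliers, screwdriver and tape measure where they lie.

Things in the scene. Friction and masses are not known exactly. Their poses are not given: they have to be found in the camera images.
- press: Small grey bench press, C frame, fixed. Origin on the bench top below the ram's centre line; +x from the open front back to the column, y to its left, z up. In mm: table x -65..60, y -45..170; on it a black rubber bed, top at z=21; head x -24..112, y -27..27, z 88..172; below the head the column, x 60..112, y -22..22, with the open throat before it.
- ram_foot (a point): centre of the underside of the ram's round foot, 40 mm in diameter; it starts 70 mm above the bench and comes down 16 mm per rad of the lever (rack and pinion). Rolling the shaft about 30 mm towards the column stands the dowel upright below it, give or take a few mm.
- press_ram: the steel ram with its foot, sliding straight down out of the head; origin at the centre of the foot's underside
- shaft: Aluminium shaft, 0.4 kg, 32 mm diameter, lying on the rubber bed before the ram, along the press's y. Origin on its axis at the dowel, own y along it: right end y=-25 mm, shoulder y=160, then a thin 22 mm end to y=185; own z points out along the dowel. Starts with z 1.9 rad from vertical, dowel to the front and a little down. Pushed slowly it rolls without slip and stops by itself.
- dowel_top (a point): outer end of the 8 mm dowel that is started in the cross hole of the shaft; stands 10 mm proud of the shaft's surface at the start
- dowel (a joint): how far the dowel has been pressed in: 0 at the start, 0.009 m fully home (then 1 mm proud); moving it takes about 18 N on the dowel and it stays where it is left
- lever_ball (a point): centre of the black ball handle, 28 mm in diameter, 150 mm from the pivot axis, at press x=65 mm at the start and about x=-75 mm when the dowel is home. Best taken from above with one finger before and one behind it (closing along the press's x); gripped only from its sides it slips. Pulling takes 2 N at first, 8 N plus the pressing force at the end.
- press_catch (a joint): steel safety catch on top of the head: near 0 closed, its tongue lies flat to the right across the front of the lever bar and blocks it; from 1.15 rad it clears the bar; 1.5 fully over: tongue upright, thumb tab flat to the left over the head. Stiff hinge (0.05 N m), stays where it is left; hinge line along the press's x at y=-20, z=183 mm.
- catch_tab (a point): middle of the upper edge of the catch's thumb tab, a plate 18 mm wide (along the press's x) and 5 mm thick that stands up 40 mm from the hinge line when closed, at press x=-14 mm; push it to the left (+y of the press) and then down to flip the catch
- nose_pliers: long-nose pliers lying on the bench, 56x163x13 mm, to be left alone
- screwdriver: screwdriver lying on the bench, 25x170x27 mm, to be left alone
- tape_measure: tape measure standing on the bench, 36x90x64 mm, to be left alone
- press_lever: The spring-returned lever on the right of the head: 14 mm steel bar with a black ball. Origin on its pivot axis (along the press's y, at press x=26, z=130 mm), own z along the bar; the bar swings in the plane press y=-42 mm. Starts leaning 15 degrees back to the column; pulled to the front and down by 0.45 rad the foot meets the dowel, by 1.0 rad it is home, stop at 1.25.

How it is judged:
On the way, in this order (a step that is already met when the one before it is completed fails the run):
1. the shaft is rolled until the dowel stands upright (within 0.2 rad) under the ram's foot (within 14 mm), the dowel not yet pressed and the catch still closed (angle between shaft's own z axis and vertical below 0.2 rad and horizontal distance between dowel_top and ram_foot below 0.014 m and value of joint dowel below 0.002 m and value of joint press_catch below 0.5 rad), for 0.2 s.
2. the safety catch is flipped over (more than 1.2 rad) while the lever is still up (value of joint press_catch above 1.2 rad and x of lever_ball in the frame of press above 0.04 m), for 0.2 s.
3. the lever is pulled and the dowel is pressed home (more than 8 of its 9 mm) (x of lever_ball in the frame of press below -0.05 m and value of joint dowel above 0.008 m), for 0.2 s.
At the end, for the whole second after the job is handed in: Dowel over 8 of 9 mm in, upright within 0.25 rad, within 16 mm of the foot's middle; catch over 1.2 rad; fingers hold the lever pulled (ball over 50 mm before the ram's centre line, over 2 N on the lever); ram still presses dowel or shaft with over 8 N (all of step 3 and value of joint press_catch above 1.2 rad and contact force between press_ram and shaft above 8 N and contact force between the fingers and press_lever above 2 N and angle between shaft's own z axis and vertical below 0.25 rad and horizontal distance between dowel_top and ram_foot below 0.016 m); the arm keeps its last pose, push and grip.
It fails at once if the shaft is lifted off the bed (its axis at the dowel more than 15 mm above where it lay) (height (world z) of shaft above 0.052 m).
It fails at once if the nose pliers, screwdriver or tape measure is moved more than 30 mm (distance of any of nose_pliers, screwdriver, tape_measure from where it was at the start of the episode above 0.03 m).
It also fails if it takes over 64 s, if anything falls off the work surface, if the arm or the gripper's body presses on something with over 40 N, if the wrist force passes 120 N, or if a joint passes its speed limit or range.

## Working session

There is one attempt and no reset: what is moved stays moved. The work goes in short steps, Python scripts to look and compute and a shell command to move; the robot and the scene stay as the last step left them, time stands still between calls to the robot, and variables do not carry over. Pictures are saved under pics/ and viewed, at most 10 in all, crops included, and the job is handed in when it is done.

```bash
mkdir -p pics; ls; cat > h.py <<'E'
import numpy as np, cv2
from station import manip
from scipy.spatial.transform import Rotation as Ro
from scipy.optimize import least_squares
def und(f,p):
    K=np.array(f["mtx"]); d=np.array([(p[0]-K[0,2])/K[0,0],(p[1]-K[1,2])/K[1,1]]); u=d.copy()
    for _ in range(30): u=d/(1+f["k1"]*(u@u))
    return u
def proj(f,X):
    K=np.array(f["mtx"]); c=np.array(f["R"])@np.asarray(X,float)+np.array(f["t"]); u=c[:2]/c[2]; u=u*(1+f["k1"]*(u@u))
    return np.array([K[0,0]*u[0]+K[0,2],K[1,1]*u[1]+K[1,2]])
def ray(f,p):
    u=und(f,p); R=np.array(f["R"]); o=-R.T@np.array(f["t"]); d=R.T@np.array([u[0],u[1],1]); return o,d/np.linalg.norm(d)
def onz(f,p,z):
    o,d=ray(f,p); return o+d*(z-o[2])/d[2]
def tri(obs):
    A=np.zeros((3,3));b=np.zeros(3)
    for f,p in obs:
        o,d=ray(f,p);M=np.eye(3)-np.outer(d,d);A+=M;b+=M@o
    return np.linalg.solve(A,b)
def tool():
    s=manip.state(); q=s["tcp_rot"]; return np.array(s["tcp_pos"]),Ro.from_quat([q[1],q[2],q[3],q[0]]).as_matrix(),s
E
python3 - <<'E'
from h import *
F={}
for c in ["scene","side"]:
    F[c]=manip.grab_frame(c); cv2.imwrite(f"pics/{c}0.png",F[c]["img"][...,::-1])
P={}
for q in ["press","ram_foot","shaft","dowel_top","lever_ball","catch_tab","press_lever","nose_pliers","screwdriver","tape_measure"]:
    o=[]
    for c in F:
        m=manip.mark_of(c,q)
        if m: print(q,c,np.round(m[0]["pixel"],1),round(m[0]["conf"],2)); o.append((F[c],m[0]["pixel"]))
    if len(o)==2: X=tri(o); print("   ",np.round(X,4),[np.round(proj(f,X)-p,1) for f,p in o])
p,R,s=tool();print(p,R.round(3),s["wrist_force"],s["time"])
E
```

```text
pics
press scene [341.7 220.9] 0.76
press side [333.  230.6] 0.63
    [ 0.4741 -0.298   0.0668] [array([-0.4, -1. ]), array([0.2, 1. ])]
ram_foot scene [393.8 220.1] 0.7
shaft scene [341.8 225.2] 0.72
shaft side [332.8 238.9] 0.87
    [ 0.4579 -0.2855  0.0653] [array([0.4, 0.9]), array([-0.3, -1. ])]
lever_ball scene [347.8 138.9] 0.79
lever_ball side [352.4 154.6] 0.69
    [ 0.5726 -0.4151  0.2343] [array([0.3, 0.4]), array([-0.2, -0.4])]
catch_tab scene [350.5 173.3] 0.54
catch_tab side [340.7 190.3] 0.5
    [ 0.4515 -0.2963  0.2803] [array([-0.2, -0.4]), array([0.2, 0.4])]
press_lever side [335.2 201.9] 0.68
nose_pliers scene [374.8 178.9] 0.66
nose_pliers side [381.5 188.7] 0.59
    [ 0.57   -0.5527 -0.0174] [array([-1. , -2.5]), array([0.6, 2.7])]
screwdriver scene [392.3 223. ] 0.52
screwdriver side [388.4 242.2] 0.37
    [ 0.4071 -0.4608 -0.0339] [array([-0.1, -0.4]), array([0.1, 0.4])]
tape_measure scene [212.  266.2] 0.87
tape_measure side [205.1 253.2] 0.91
    [ 0.6854  0.0335 -0.0699] [array([0.2, 0.4]), array([-0.2, -0.4])]
[ 0.20951005 -0.58888256  0.22258216] [[ 0.942  0.335  0.   ]
 [ 0.335 -0.942 -0.   ]
 [ 0.     0.    -1.   ]] [ 0.07178051 -0.33261587 -0.19591267] 1.1
```

View pics/scene0.png

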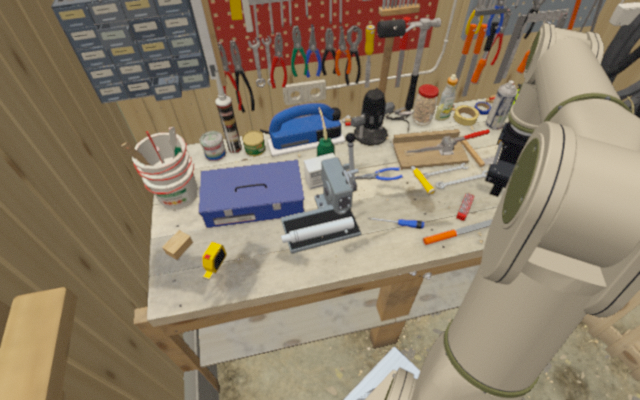

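View pics/side0.png

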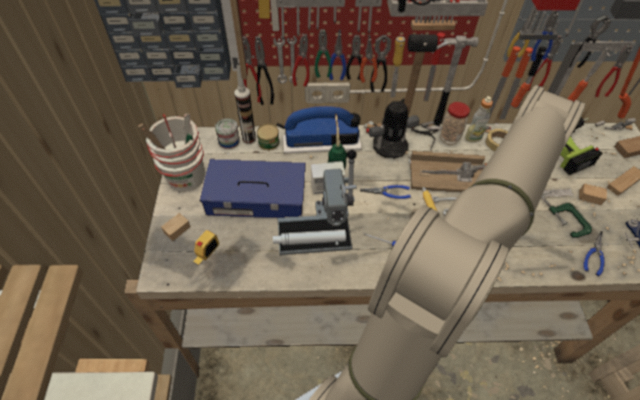

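```bash
python3 - <<'E'
from h import *
for c in ["scene","side","wrist"]:
    f=manip.grab_frame(c); R=np.array(f["R"]); print(c,(-R.T@np.array(f["t"])).round(3),R.round(2).tolist(),np.array(f["mtx"]).round(0).tolist(),f["k1"])
E
```

```text
scene [0.033 0.179 0.953] [[-0.68, -0.73, -0.01], [-0.56, 0.53, -0.63], [0.47, -0.43, -0.77]] [[387.0, 0.0, 322.0], [0.0, 387.0, 199.0], [0.0, 0.0, 1.0]] -0.04563599033599487
side [-0.125  0.134  1.183] [[-0.52, -0.86, 0.0], [-0.69, 0.41, -0.6], [0.51, -0.31, -0.8]] [[467.0, 0.0, 313.0], [0.0, 467.0, 205.0], [0.0, 0.0, 1.0]] -0.02606986532579007
wrist [ 0.288 -0.561  0.385] [[0.34, -0.94, -0.0], [-0.9, -0.32, 0.3], [-0.28, -0.1, -0.95]] [[351.0, 0.0, 322.0], [0.0, 351.0, 196.0], [0.0, 0.0, 1.0]] 0.0058736729876582685
```

```bash
cat > fit.py <<'E'
from h import *
F={c:manip.grab_frame(c) for c in ["scene","side"]}
M={"lever_ball":(.065,-.042,.275),"catch_tab":(-.014,-.020,.223),"ram_foot":(0,0,.07),"press":(0,0,0),"press_lever":(.026,-.042,.130)}
O=[];
for c in F:
    for q in list(M)+["shaft"]:
        m=manip.mark_of(c,q)
        if m and m[0]["conf"]>.4: O.append((c,q,np.array(m[0]["pixel"]),m[0]["conf"]))
def W(v,x): 
    c,s=np.cos(v[2]),np.sin(v[2]); return np.array([v[0]+c*x[0]-s*x[1],v[1]+s*x[0]+c*x[1],x[2]])
def res(v):
    return np.concatenate([proj(F[c],W(v,M.get(q,(v[3],0,.037))))-p for c,q,p,_ in O])
best=min((least_squares(res,[.5,-.32,y,-.03],loss="soft_l1",f_scale=2) for y in np.arange(-3,3.2,.5)),key=lambda r:r.cost)
v=best.x; print(v.round(4),np.degrees(v[2]).round(1),best.cost)
for (c,q,p,k),r in zip(O,res(v).reshape(-1,2)): print(c,q,p.round(1),r.round(1),round(k,2))
for q,x in list(M.items())+[("shaft",(v[3],0,.037)),("shoulder",(v[3],.16,.037))]: print(q,W(v,x).round(4))
E
python3 fit.py; python3 - <<'E'
from h import *
for c in ["scene","side"]:
    f=manip.grab_frame(c)
    for q,z in [("nose_pliers",.006),("screwdriver",.013),("tape_measure",.032)]:
        m=manip.mark_of(c,q); 
        if m: print(c,q,onz(f,m[0]["pixel"],z).round(3))
    im=f["img"][90:270,250:450]; cv2.imwrite(f"pics/{c}1.png",cv2.resize(im[...,::-1],None,fx=4,fy=3.3,interpolation=cv2.INTER_CUBIC) if 0 else cv2.resize(im[:150,:][...,::-1],(800,600),interpolation=cv2.INTER_CUBIC))
E
```

```text
[ 0.5043 -0.3212 -0.4626 -0.0352] -26.5 260.81775110488275
scene lever_ball [350.5 137.3] [-1.2  0.5] 0.86
scene catch_tab [351.3 175.7] [-0.9 -1.1] 0.45
scene ram_foot [350.1 136.3] [-10.4  72.4] 0.48
scene press [342.5 222.4] [-3.4  0.5] 0.59
scene press_lever [341.3 208.8] [ 10.2 -23.4] 0.61
scene shaft [341.3 225.2] [ 1.9 -0.3] 0.63
side lever_ball [349.3 155. ] [ 1.5 -0.5] 0.53
side catch_tab [345.5 188.3] [-0.6  2.4] 0.48
side press [335.9 232.1] [-2.4  1.2] 0.82
side press_lever [333.2 200.7] [15.8 -1.1] 0.83
side shaft [334.2 236.8] [ 1.  -0.3] 0.7
lever_ball [ 0.5437 -0.3878  0.275 ]
catch_tab [ 0.4828 -0.3328  0.223 ]
ram_foot [ 0.5043 -0.3212  0.07  ]
press [ 0.5043 -0.3212  0.    ]
press_lever [ 0.5088 -0.3704  0.13  ]
shaft [ 0.4728 -0.3055  0.037 ]
shoulder [ 0.5442 -0.1623  0.037 ]
scene nose_pliers [ 0.548 -0.544  0.006]
scene screwdriver [ 0.397 -0.437  0.013]
scene tape_measure [0.622 0.039 0.032]
side nose_pliers [ 0.563 -0.544  0.006]
side screwdriver [ 0.385 -0.444  0.013]
side tape_measure [0.621 0.035 0.032]
```

```bash
ls pics
```

```text
scene0.png
scene1.png
side0.png
side1.png
```

View pics/scene1.png

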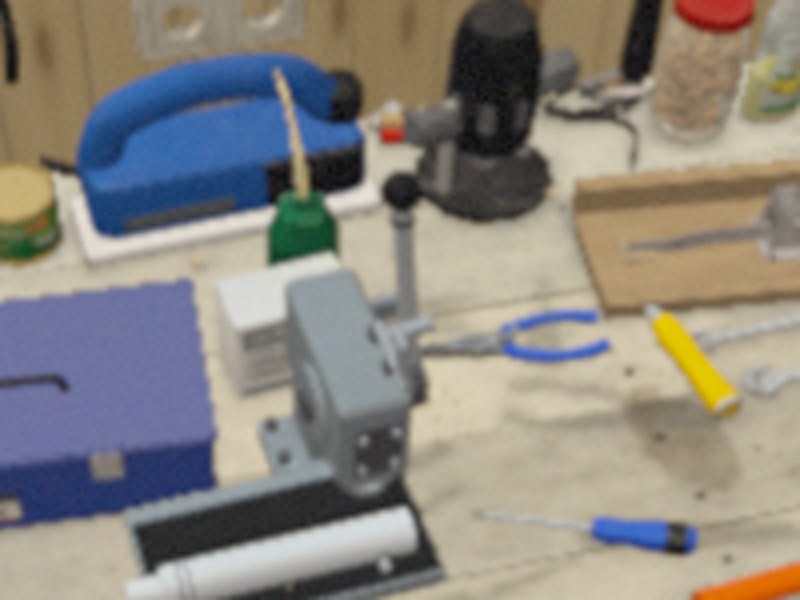

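```bash
cat >> h.py <<'E'
V=[.5043,-.3212,-.4626]
def P2W(x,V=V):
    c,s=np.cos(V[2]),np.sin(V[2]); return np.array([V[0]+c*x[0]-s*x[1],V[1]+s*x[0]+c*x[1],x[2]])
def W2P(X,V=V):
    c,s=np.cos(V[2]),np.sin(V[2]); a,b=X[0]-V[0],X[1]-V[1]; return np.array([c*a+s*b,-s*a+c*b,X[2]])
def goto(x,ydir,tilt=0,V=V):
    """rows' turn (rotvec, tool axes) and shift (cm) to reach TCP at press x, tool y at press angle ydir (rad), tool z down; tilt about press y leans body to front"""
    p,R,s=tool(); a=ydir+V[2]; y=np.array([np.cos(a),np.sin(a),0]); z=np.array([0,0,-1.]); 
    G=np.stack([np.cross(y,z),y,z],1); py=np.array([-np.sin(V[2]),np.cos(V[2]),0]); G=Ro.from_rotvec(-tilt*py).as_matrix()@G
    print("turn",Ro.from_matrix(R.T@G).as_rotvec().round(3),"shift",(100*R.T@(P2W(x,V)-p)).round(2))
E
python3 - <<'E'
from h import *
f=manip.grab_frame("scene")
b=onz(f,(303.7,218.7),0); print("toolbox",W2P(b).round(3))
for z in (.06,.08,.1,.12,.15): print(z,proj(f,[b[0],b[1],z]).round(1))
for n,x,m in [("thin end",(-.035,.185,.037),(286,237.5)),("right end",(-.035,-.025,.037),(352,221)),("corner",(-.065,-.045,.018),(359.5,233.7)),("backleft",(.06,.17,.018),(282.5,218)),("headtop fl",(-.024,.027,.172),(0,0)),("headtop bl",(.112,.027,.172),(321.5,160))]: print(n,proj(f,P2W(x)).round(1),m)
goto((-.12,.075,.22),0)
E
```

```text
toolbox [0.046 0.099 0.   ]
0.06 [302.8 206.6]
0.08 [302.5 202.3]
0.1 [302.1 197.9]
0.12 [301.8 193.4]
0.15 [301.3 186.4]
thin end [280.9 240.3] (286, 237.5)
right end [351.3 222.8] (352, 221)
corner [360.8 233. ] (359.5, 233.7)
backleft [279.4 217.2] (282.5, 218)
headtop fl [333.9 194.2] (0, 0)
headtop bl [319.4 159.2] (321.5, 160)
turn [ 0.     0.    -0.766] shift [ 33.82 -29.18   0.26]
```

```bash
python3 -m inch '[[0,0,-0.1,4,-3.5,0,1],[0,0,-0.2,8,-7,0,1],[0,0,-0.3,12,-10.5,0,1],[0,0,-0.4,16,-14,0,1],[0,0,-0.5,19,-16.5,0,1],[0,0,-0.6,22,-19,0,1],[0,0,-0.7,25,-21.5,0,1],[0,0,-0.766,27,-23.5,0,1]]'; python3 - <<'E'
from h import *
goto((-.12,.08,.2),0,.3)
E
```

```text
time: 3.07
tcp_pos: [0.3742, -0.2969, 0.2229]
tcp_rot: [0.001, 0.849, 0.528, -0.0]
wrist_force: [0.5, 0.6, -0.1]
grip_width: 0.0873
grip_force: 0.0
turn [-0.299 -0.     0.005] shift [11.63  0.79  2.28]
```

```bash
python3 -m inch '[[-0.06,0,0,3,0,0.5,1],[-0.12,0,0,6,0.2,1,1],[-0.2,0,0,9,0.4,1.5,1],[-0.25,0,0,11.6,0.8,2.3,1],[-0.3,0,0,11.6,0.8,2.3,1],[-0.3,0,0,11.6,0.8,2.3,1],[-0.3,0,0,11.6,0.8,2.3,1],[-0.3,0,0,11.6,0.8,2.3,1]]'; python3 - <<'E'
from h import *
f=manip.grab_frame("wrist"); cv2.imwrite("pics/w1.png",f["img"][...,::-1])
for q in ["shaft","dowel_top","ram_foot","catch_tab","lever_ball","press"]:
    m=manip.mark_of("wrist",q); print(q,[(np.round(a["pixel"],1),round(a["conf"],2)) for a in m[:1]])
for n,x in [("shaft",(-.035,0,.037)),("shoulder",(-.035,.16,.037)),("rightend",(-.035,-.025,.037)),("ram",(0,0,.07)),("corner",(-.065,-.045,.018)),("corner fl",(-.065,.17,.018)),("tab",(-.014,-.02,.223))]: print(n,proj(f,P2W(x)).round(1))
print(tool()[2]["tcp_pos"])
E
```

```text
time: 3.73
tcp_pos: [0.4324, -0.1994, 0.2001]
tcp_rot: [0.127, 0.841, 0.52, 0.078]
wrist_force: [0.1, -0.3, -0.2]
grip_width: 0.0873
grip_force: 0.0
shaft [(array([353.7, 246.7]), 0.97)]
dowel_top [(array([328.4, 245.3]), 0.6)]
ram_foot [(array([397. , 252.7]), 0.67)]
catch_tab [(array([369.8, 228.6]), 0.58)]
lever_ball []
press [(array([369. , 229.3]), 0.69)]
shaft [351.1 243.1]
shoulder [355.1  85.9]
rightend [350.6 264.1]
ram [395.6 252. ]
corner [319.2 276. ]
corner fl [318.3  74.9]
tab [494.3 391.1]
[ 0.43248231 -0.1987006   0.199517  ]
```

View pics/w1.png

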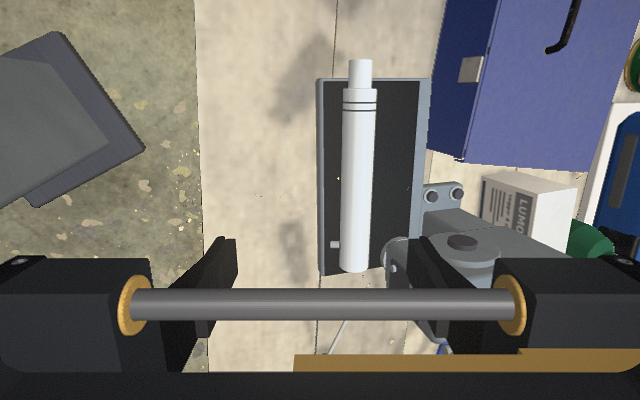

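```bash
python3 - <<'E'
from h import *
S=manip.grab_frame("scene"); D=manip.grab_frame("side"); f=manip.grab_frame("wrist")
def res(v,pr=0):
    r=[]
    L=[(f,(-.065,-.045,v[4]),(320,275)),(f,(-.065,.17,v[4]),(317,79)),(f,(.06,.17,v[4]),(428,79)),(f,(v[3],0,.037),(353.7,246.7)),(f,(v[3],.16,.037),(359,91)),(f,(v[3],.185,.037),(360.5,60)),
     (f,(0,0,.07),(397,252.7)),(S,(.065,-.042,.275),(350,137.3)),(D,(.065,-.042,.275),(350.5,155)),(S,(-.014,-.02,.223),(351,174.5)),(D,(-.014,-.02,.223),(343,189.3))]
    for c,x,m in L: r.append(proj(c,P2W(x,v[:3]))-m)
    if pr: print(np.round(r,1).tolist())
    return np.concatenate(r)
b=least_squares(res,[.5,-.32,-.46,-.035,.018],loss="soft_l1",f_scale=2); print(b.x.round(4)); res(b.x,1)
v=b.x
m=manip.mark_of("wrist","dowel_top"); print(m[0])
def dt(a): return P2W((v[3]-.026*np.sin(a),0,.037+.026*np.cos(a)),v[:3])
for a in (1.7,1.9,2.1): print(a,proj(f,dt(a)).round(1))
E
```

```text
[ 0.5048 -0.3239 -0.4575 -0.0327  0.0088]
[[-1.2, -0.3], [-0.0, -0.2], [0.8, -0.3], [1.2, -1.2], [-0.2, -1.5], [-1.0, 0.8], [0.3, 2.0], [-0.2, -0.1], [0.9, -1.1], [-0.0, -0.6], [2.7, 0.8]]
{'pixel': [329.9, 248.6], 'conf': 0.38}
1.7 [331.1 247.5]
1.9 [330.6 245.4]
2.1 [331.1 243.3]
```

```bash
sed -i 's/^V=.*/V=[.5048,-.3239,-.4575]/' h.py; python3 - <<'E'
from h import *
goto((-.033,.08,.09),0,.2); goto((-.033,.08,.033),0,.2)
E
```

```text
turn [ 0.1    0.001 -0.005] shift [-1.000e-02  5.110e+00  1.304e+01]
turn [ 0.1    0.001 -0.005] shift [-1.000e-02  3.430e+00  1.849e+01]
```

```bash
python3 -m inch '[[0.03,0,0,0,1.5,2.5,0.52],[0.06,0,0,0,3.5,5,0.52],[0.1,0,0,0,5.1,8,0.52],[0.1,0,0,0,5.1,11,0.52],[0.1,0,0,0,5.1,13,0.52],[0.1,0,0,0,5.1,13,0.52],[0.1,0,0,0,5.1,13,0.52],[0.1,0,0,0,5.1,13,0.52]]'; python3 - <<'E'
from h import *
goto((-.033,.08,.033),0,.2)
f=manip.grab_frame("wrist"); cv2.imwrite("pics/w2.png",f["img"][...,::-1])
print(W2P(tool()[0]).round(4))
E
```

```text
time: 4.95
tcp_pos: [0.5107, -0.2374, 0.0918]
tcp_rot: [0.086, 0.846, 0.523, 0.053]
wrist_force: [-0.5, 0.5, -0.2]
grip_width: 0.0473
grip_force: 0.0
turn [ 0.001  0.001 -0.005] shift [-0.02 -1.19  5.76]
[-0.0326  0.0802  0.0923]
```

View pics/w2.png

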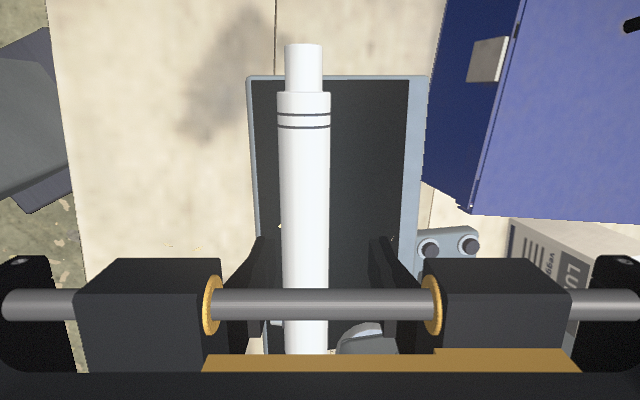

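```bash
python3 -m inch '[[0,0,0,0,-0.3,1.2,0.54],[0,0,0,0,-0.5,2.4,0.54],[0,0,0,0,-0.8,3.6,0.54],[0,0,0,0,-1,4.8,0.54],[0,0,0,0,-1.2,5.6,0.54],[0,0,0,0,-1.2,5.7,0.54],[0,0,0,0,-1.2,5.7,0.54],[0,0,0,0,-1.2,5.7,0.54]]'; python3 - <<'E'
from h import *
p,R,s=tool();print(W2P(p).round(4),s["wrist_force"]);goto((-.003,.08,.033),0,.2)
E
```

```text
time: 5.67
tcp_pos: [0.5103, -0.2371, 0.0325]
tcp_rot: [0.085, 0.846, 0.523, 0.053]
wrist_force: [0.9, -0.8, 0.8]
grip_width: 0.0469
grip_force: 0.0
[-0.0334  0.0803  0.0325] [ 0.91343451 -0.76968705  0.80399315]
turn [ 0.     0.001 -0.005] shift [-0.01  2.99  0.55]
```

```bash
python3 -m inch '[[0,0,0,0,0.2,0.04,0.54],[0,0,0,0,0.4,0.08,0.54],[0,0,0,0,0.6,0.12,0.54],[0,0,0,0,0.8,0.16,0.54],[0,0,0,0,1.0,0.2,0.54],[0,0,0,0,1.2,0.24,0.54],[0,0,0,0,1.4,0.28,0.54],[0,0,0,0,1.6,0.32,0.54]]' && python3 -m inch '[[0,0,0,0,0.2,0.04,0.54],[0,0,0,0,0.4,0.08,0.54],[0,0,0,0,0.6,0.12,0.54],[0,0,0,0,0.8,0.16,0.54],[0,0,0,0,1.0,0.2,0.54],[0,0,0,0,1.2,0.24,0.54],[0,0,0,0,1.35,0.27,0.54],[0,0,0,0,1.5,0.3,0.54]]'; python3 - <<'E'
from h import *
f=manip.grab_frame("wrist"); cv2.imwrite("pics/w3.png",f["img"][...,::-1])
p,R,s=tool();print(W2P(p).round(4),s["wrist_force"],s["grip_width"])
for x in (-.015,-.01,-.005,0): print(x,proj(f,P2W((x,.16,.037))).round(1),proj(f,P2W((x,.185,.037))).round(1))
for q in ["shaft","dowel_top"]:
  for c in ["scene","side","wrist"]:
    m=manip.mark_of(c,q); print(q,c,[(np.round(a["pixel"],1),round(a["conf"],2)) for a in m[:1]])
E
```

```text
time: 6.33
tcp_pos: [0.5248, -0.2446, 0.0322]
tcp_rot: [0.085, 0.846, 0.523, 0.053]
wrist_force: [-0.7, 0.0, -0.1]
grip_width: 0.0465
grip_force: 0.1
time: 7.0
tcp_pos: [0.5384, -0.2513, 0.0323]
tcp_rot: [0.085, 0.846, 0.523, 0.053]
wrist_force: [0.0, 0.6, -0.6]
grip_width: 0.0465
grip_force: 0.1
[-0.0016  0.0799  0.0323] [-0.07376725  0.70044071 -0.01775458] 0.0471115653516544
-0.015 [291.3  93.4] [289.4  28.6]
-0.01 [303.   93.3] [301.7  28.9]
-0.005 [314.6  93.2] [313.8  29.2]
0 [326.   93.1] [325.8  29.5]
shaft scene [(array([339.9, 224.9]), 0.6)]
shaft side []
shaft wrist []
dowel_top scene []
dowel_top side []
dowel_top wrist []
```

View pics/w3.png

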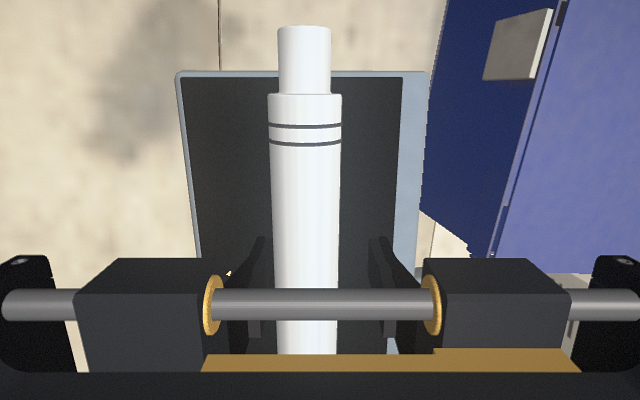

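```bash
python3 -m inch '[[0,0,0,0,0.1,0.02,0.54],[0,0,0,0,0.2,0.04,0.54],[0,0,0,0,0.35,0.07,0.54],[0,0,0,0,0.5,0.1,0.54],[0,0,0,0,0.6,0.12,0.54],[0,0,0,0,0.7,0.14,0.54],[0,0,0,0,0.7,0.14,0.54],[0,0,0,0,0.7,0.14,0.54]]'; python3 - <<'E'
from h import *
p,R,s=tool();print(W2P(p).round(4))
f=manip.grab_frame("wrist")
for x in (-.005,0,): print(x,proj(f,P2W((x,.16,.037))).round(1))
g=cv2.cvtColor(f["img"],cv2.COLOR_RGB2GRAY)
for r in (105,112): k=np.where(g[r,200:400]>150)[0]+200; print(r,k.min(),k.max())
goto((-.0,.08,.033),0,.2); goto((-.0,.08,.12),0,.2)
E
```

```text
time: 8.02
tcp_pos: [0.5447, -0.2545, 0.0323]
tcp_rot: [0.085, 0.846, 0.523, 0.053]
wrist_force: [-0.4, -0.5, 0.1]
grip_width: 0.047
grip_force: 0.0
[0.0052 0.0799 0.0323]
-0.005 [298.3  93.3]
0 [309.9  93.2]
105 273 399
112 273 399
turn [ 0.     0.001 -0.005] shift [ 0.   -0.49 -0.17]
turn [ 0.     0.001 -0.005] shift [ 0.    1.24 -8.7 ]
```

```bash
python3 -m inch '[[0,0,0,0,-0.25,-0.05,0.56],[0,0,0,0,-0.5,-0.15,0.58],[0,0,0,0,-0.3,-1.2,0.58],[0,0,0,0,0.1,-3,0.58],[0,0,0,0,0.6,-5.5,0.58],[0,0,0,0,1,-7.5,0.58],[0,0,0,0,1.2,-8.7,0.58],[0,0,0,0,1.2,-8.7,0.58]]'; python3 - <<'E'
from h import *
goto((-.15,.03,.16),0,.2); goto((-.15,0,.16),np.pi/2,.2);goto((-.09,0,.13),np.pi/2,.8)
E
```

```text
time: 8.73
tcp_pos: [0.5412, -0.2526, 0.1236]
tcp_rot: [0.087, 0.846, 0.523, 0.054]
wrist_force: [0.2, -0.1, 0.7]
grip_width: 0.0501
grip_force: 0.0
turn [ 0.005  0.001 -0.005] shift [ -5.09 -14.03  -6.64]
turn [ 0.003  0.005 -1.576] shift [ -8.09 -14.02  -6.64]
turn [-0.469 -0.464 -1.525] shift [-8.06 -8.76 -2.48]
```

```bash
python3 -m inch '[[0,0,0,0,-3.5,-1.6,0.58],[0,0,0,0,-7,-3.3,0.4],[0,0,-0.12,0,-10.5,-5,0.2],[0,0,-0.24,0,-14,-6.6,0],[0,0,-0.36,-2,-14,-6.6,0],[0,0,-0.48,-4,-14,-6.6,0],[0,0,-0.6,-6,-14,-6.6,0],[0,0,-0.72,-8,-14,-6.6,0]]' 10; python3 - <<'E'
from h import *
goto((-.15,0,.16),np.pi/2,.2);goto((-.09,0,.13),np.pi/2,.8); print(tool()[2]["joints"])
E
```

```text
time: 9.4
tcp_pos: [0.3684, -0.2571, 0.1563]
tcp_rot: [0.098, 0.605, 0.79, 0.019]
wrist_force: [-0.3, -0.3, 0.4]
grip_width: 0.0117
grip_force: 0.0
turn [-0.002  0.    -0.85 ] shift [-0.15  0.22 -0.32]
turn [-0.257 -0.563 -0.823] shift [-3.63  4.19  3.81]
[ 0.91998358 -0.1425478  -0.37135334  2.12983572 -0.08331187  0.946914
  0.85178442]
```

```bash
python3 -m inch '[[-0.03,-0.06,-0.1,-0.4,0.5,0.5,0],[-0.06,-0.13,-0.2,-0.8,1,1,0],[-0.1,-0.2,-0.3,-1.2,1.5,1.4,0],[-0.13,-0.27,-0.4,-1.8,2,1.9,0],[-0.16,-0.34,-0.5,-2.2,2.5,2.4,0],[-0.19,-0.41,-0.6,-2.6,3,2.8,0],[-0.22,-0.48,-0.7,-3.1,3.6,3.3,0],[-0.26,-0.56,-0.82,-3.6,4.2,3.8,0]]'; python3 - <<'E'
from h import *
goto((-.09,0,.13),np.pi/2,.8); p,R,s=tool();print(W2P(p),s["joints"],np.degrees(np.arccos(-R[2,2])))
f=manip.grab_frame("wrist");  cv2.imwrite("pics/w4.png",f["img"][...,::-1])
o=P2W; 
for n,x in [("top",(-.002,0,.063)),("base",(-.002,0,.053)),("ram",(0,0,.07)),("tab",(-.014,-.02,.223))]: print(n,proj(f,P2W(x)).round(1))
for q in ["dowel_top","ram_foot","catch_tab"]:
    m=manip.mark_of("wrist",q); print(q,[(np.round(a["pixel"],1),round(a["conf"],2)) for a in m[:1]])
E
```

```text
time: 10.07
tcp_pos: [0.4179, -0.2716, 0.135]
tcp_rot: [0.314, 0.316, 0.894, -0.05]
wrist_force: [0.2, -0.1, -0.1]
grip_width: 0.0006
grip_force: 0.0
turn [-0.041 -0.15  -0.212] shift [-0.74 -0.68  1.08]
[-0.10101035  0.00851288  0.1349503 ] [ 1.18342189 -0.27987675 -0.6246053   2.41050085 -0.53909946  0.35018938
  1.86557421] 37.05924252332435
top [323.6 230.2]
base [322.3 220.3]
ram [324.9 238.4]
tab [317.2 468.5]
dowel_top [(array([320.2, 230.7]), 0.5)]
ram_foot [(array([323.2, 241.4]), 0.87)]
catch_tab []
```

View pics/w4.png

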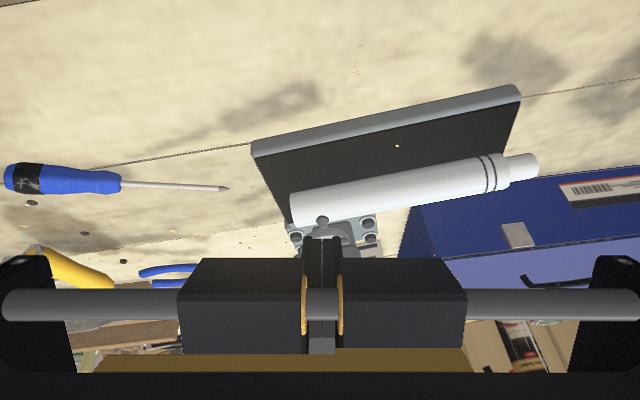

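```bash
python3 - <<'E'
from h import *
f=manip.grab_frame("wrist"); c=f["img"][180:260,270:376,::-1]; cv2.imwrite("pics/w5.png",cv2.resize(c,None,fx=7,fy=7,interpolation=cv2.INTER_CUBIC))
for xs,a in [(-.002,0),(-.002,.2),(-.002,-.2),(.002,0),(-.006,.2)]: print(xs,a,*[((proj(f,P2W((xs-r*np.sin(a),0,.037+r*np.cos(a))))-[270,180])*7).round(0) for r in (.016,.026)])
E
```

```text
-0.002 0 [388. 278.] [397. 347.]
-0.002 0.2 [383. 263.] [389. 323.]
-0.002 -0.2 [392. 289.] [404. 363.]
0.002 0 [393. 294.] [403. 363.]
-0.006 0.2 [377. 247.] [383. 306.]
```

View pics/w5.png

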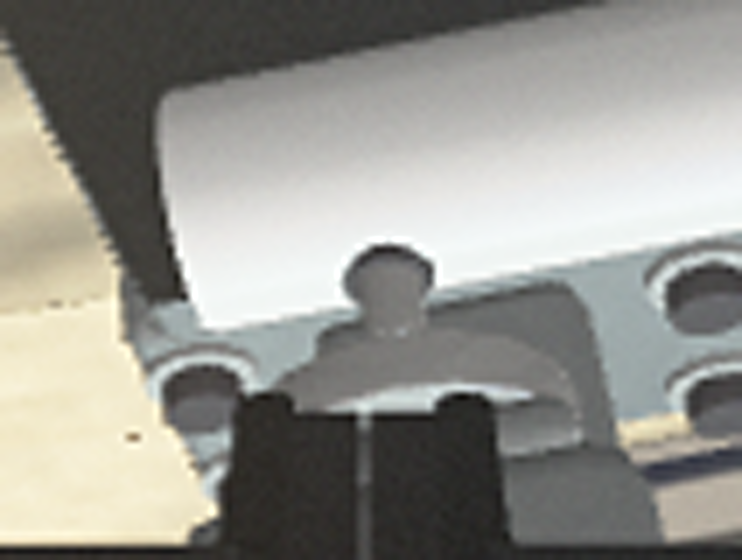

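```bash
python3 - <<'E'
from h import *
goto((-.10,-.062,.28),np.pi/2,0.); 
E
```

```text
turn [ 0.046  0.645 -0.222] shift [-10.1  -5.1 -11.3]
```

```bash
python3 -m inch '[[0,0.1,-0.03,-1.7,-0.5,-2,0],[0.01,0.2,-0.06,-3.4,-1.2,-4,0],[0.02,0.3,-0.1,-5.1,-2,-6,0],[0.03,0.4,-0.13,-6.8,-3,-7.7,0],[0.03,0.5,-0.17,-8.4,-4,-9.5,0],[0.04,0.6,-0.2,-10.1,-5.1,-11.3,0],[0.046,0.645,-0.222,-10.1,-5.1,-11.3,0],[0.046,0.645,-0.222,-10.1,-5.1,-11.3,0]]'; python3 - <<'E'
from h import *
f=manip.grab_frame("wrist"); cv2.imwrite("pics/w6.png",f["img"][...,::-1])
goto((-.014,-.062,.28),np.pi/2,0.);goto((-.014,-.062,.204),np.pi/2,0.)
for n,x in [("tab",(-.014,-.02,.223)),("ball",(.065,-.042,.275)),("hinge",(-.014,-.02,.183))]: print(n,proj(f,P2W(x)).round(1))
for q in ["catch_tab","lever_ball"]:
    m=manip.mark_of("wrist",q); print(q,[(np.round(a["pixel"],1),round(a["conf"],2)) for a in m[:1]])
E
```

```text
time: 10.98
tcp_pos: [0.3896, -0.3366, 0.2805]
tcp_rot: [-0.001, 0.226, 0.974, -0.002]
wrist_force: [0.3, 0.6, -0.6]
grip_width: 0.0004
grip_force: 0.0
turn [-0.002  0.001  0.002] shift [-8.45 -0.1  -0.03]
turn [-0.002  0.001  0.002] shift [-8.44 -0.09  7.57]
tab [378.7 321.9]
ball [351.6 473.4]
hinge [371.5 291.7]
catch_tab [(array([378.7, 248.4]), 0.51)]
lever_ball [(array([377.4, 246.2]), 0.67)]
```

View pics/w6.png

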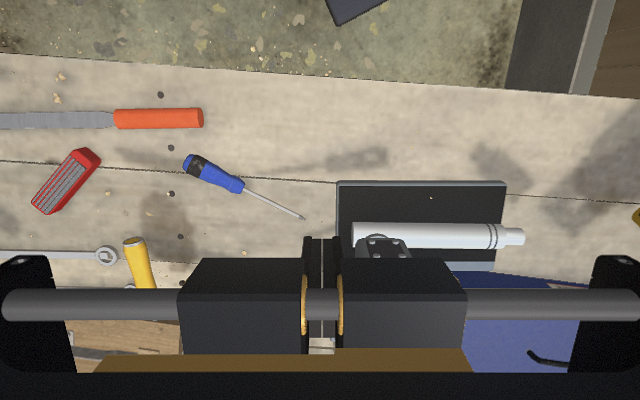

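```bash
python3 -m inch '[[0,0,0,-3,0,0,0],[0,0,0,-6,0,0,0],[0,0,0,-8.5,0,0,0],[0,0,0,-8.5,0,2,0],[0,0,0,-8.5,0,4,0],[0,0,0,-8.5,0,6,0],[0,0,0,-8.5,0,7.5,0],[0,0,0,-8.5,0,7.5,0]]' 30; python3 - <<'E'
from h import *
p,R,s=tool();print(W2P(p).round(4),s["wrist_force"])
f=manip.grab_frame("wrist"); cv2.imwrite("pics/w7.png",f["img"][...,::-1])
for n,x in [("tab",(-.014,-.02,.223)),("ball",(.065,-.042,.275)),("hinge",(-.014,-.02,.183))]: print(n,proj(f,P2W(x)).round(1))
goto((-.014,-.03,.204),np.pi/2)
E
```

```text
time: 11.8
tcp_pos: [0.4627, -0.3713, 0.2022]
tcp_rot: [-0.002, 0.226, 0.974, -0.001]
wrist_force: [-0.6, 0.2, 0.7]
grip_width: 0.0004
grip_force: 0.0
[-0.0168 -0.0611  0.2022] [-0.61803004  0.19628572  0.6577654 ]
tab [410.8 281.4]
ball [370.2 536.7]
hinge [393.8 244. ]
turn [-0.003 -0.001  0.002] shift [-0.2   3.11  0.02]
```

```bash
python3 -m inch '[[0,0,0,-0.2,0.8,-0.1,0],[0,0,0,-0.2,1.6,-0.2,0],[0,0,0,-0.2,2.2,-0.2,0],[0,0,0,-0.2,2.8,-0.2,0],[0,0,0,-0.2,3.4,-0.2,0],[0,0,0,-0.2,3.9,-0.2,0],[0,0,0,-0.2,4.4,-0.2,0],[0,0,0,-0.2,4.6,-0.2,0]]' && python3 -m inch '[[0,0,0,0,0.3,0.1,0],[0,0,0,0,0.6,0.3,0],[0,0,0,0,0.8,0.6,0],[0,0,0,0,1.0,0.9,0],[0,0,0,0,1.2,1.2,0],[0,0,0,0,1.4,1.5,0],[0,0,0,0,1.6,1.7,0],[0,0,0,0,1.7,1.7,0]]'; python3 - <<'E'
from h import *
p,R,s=tool();print(W2P(p).round(4),s["wrist_force"])
goto((-.014,.005,.185),np.pi/2)
E
```

```text
time: 12.52
tcp_pos: [0.4871, -0.3314, 0.2075]
tcp_rot: [0.001, 0.225, 0.974, -0.001]
wrist_force: [-0.9, -1.9, -0.0]
grip_width: 0.0006
grip_force: 0.9
time: 13.18
tcp_pos: [0.4942, -0.3164, 0.1898]
tcp_rot: [0.0, 0.225, 0.974, -0.001]
wrist_force: [-0.1, 0.1, 0.3]
grip_width: 0.0003
grip_force: 0.1
[-0.0128  0.0021  0.1898] [-0.09952602  0.07283187  0.30150227]
turn [-0.001  0.001  0.003] shift [0.12 0.29 0.48]
```

```bash
python3 -m inch '[[0,0,0,0.1,0.2,0.1,0],[0,0,0,0.1,0.4,0.2,0],[0,0,0,0.1,0.6,0.3,0],[0,0,0,0.1,0.6,0.4,0],[0,0,0,0.1,0.6,0.45,0],[0,0,0,0.1,0.6,0.5,0],[0,0,0,0.1,0.6,0.5,0],[0,0,0,0.1,0.6,0.5,0]]'; python3 - <<'E'
from h import *
p,R,s=tool();print(W2P(p).round(4),s["wrist_force"])
f=manip.grab_frame("wrist"); cv2.imwrite("pics/w8.png",f["img"][...,::-1])
for c in ["scene","side"]:
  f=manip.grab_frame(c); m=manip.mark_of(c,"catch_tab"); print(m[:1],proj(f,P2W((-.014,.02,.183))).round(0),proj(f,P2W((-.014,-.02,.223))).round(0))
E
```

```text
time: 13.85
tcp_pos: [0.496, -0.3117, 0.1875]
tcp_rot: [0.001, 0.226, 0.974, -0.002]
wrist_force: [-8.1, 0.0, 17.6]
grip_width: 0.0004
grip_force: 8.7
[-0.0133  0.0071  0.1875] [-8.07844503  0.03228989 17.63366123]
[{'pixel': [337.4, 187.8], 'conf': 0.5}] [336. 188.] [351. 174.]
[{'pixel': [330.3, 201.3], 'conf': 0.62}] [330. 200.] [346. 190.]
```

```bash
python3 -m inch '[[0,0,0,0,0,-3,0],[0,0,0,0,0,-7,0],[0,0,0.12,0,0,-11,0.2],[0,0,0.24,0,0,-14.5,0.5],[0,0,0.36,0,0,-14.5,1],[0,0,0.48,0,0,-14.5,1],[0,0,0.6,0,0,-14.5,1],[0,0,0.72,0,0,-14.5,1]]'; python3 - <<'E'
from h import *
goto((.065,-.042,.335),0,-.05)
for c in ["scene","side"]:
  f=manip.grab_frame(c); m=manip.mark_of(c,"lever_ball"); print(m[:1],proj(f,P2W((.065,-.042,.275))).round(1)); m=manip.mark_of(c,"catch_tab"); print(m[:1])
E
```

```text
time: 14.77
tcp_pos: [0.4962, -0.3101, 0.3304]
tcp_rot: [0.001, 0.556, 0.831, -0.0]
wrist_force: [0.3, -0.8, 0.2]
grip_width: 0.0325
grip_force: 0.0
turn [0.048 0.023 0.848] shift [-9.26  1.42 -0.45]
[{'pixel': [350.0, 138.4], 'conf': 0.56}] [349.8 137.2]
[{'pixel': [337.1, 183.7], 'conf': 0.54}]
[{'pixel': [351.1, 154.1], 'conf': 0.49}] [351.4 153.9]
[{'pixel': [330.4, 201.4], 'conf': 0.46}]
```

```bash
python3 -m inch '[[0.01,0,0.12,-1.5,0.2,-0.1,1],[0.01,0,0.24,-3,0.4,-0.2,1],[0.02,0.01,0.36,-4.5,0.7,-0.4,1],[0.02,0.01,0.48,-6,1,-0.4,1],[0.03,0.02,0.6,-7.5,1.2,-0.4,1],[0.04,0.02,0.72,-9.3,1.4,-0.4,1],[0.05,0.02,0.85,-9.3,1.4,-0.4,1],[0.05,0.02,0.85,-9.3,1.4,-0.4,1]]'; python3 - <<'E'
from h import *
p,R,s=tool(); print(W2P(p).round(4),s["grip_width"],np.round(s["joints"],2))
goto((.065,-.042,.257),0,-.05)
f=manip.grab_frame("wrist"); cv2.imwrite("pics/w9.png",f["img"][...,::-1])
print(manip.mark_of("wrist","lever_ball")[:1],proj(f,P2W((.065,-.042,.275))).round(1))
E
```

```text
time: 15.73
tcp_pos: [0.5451, -0.3915, 0.3334]
tcp_rot: [-0.021, 0.849, 0.528, -0.015]
wrist_force: [0.2, 0.1, -0.6]
grip_width: 0.0867
grip_force: 0.0
[ 0.066  -0.0428  0.3334] 0.08669119011141568 [ 0.85  0.5  -0.49  1.04  0.23  1.7  -0.03]
turn [-0.003  0.003 -0.001] shift [0.1  0.3  7.63]
[{'pixel': [326.7, 214.5], 'conf': 0.72}] [324.1 214.5]
```

View pics/w9.png

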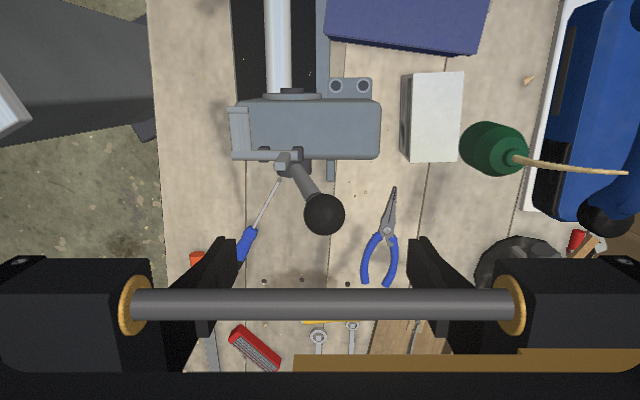

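```bash
python3 -m inch '[[0,0,0,0.1,0.1,1.5,1],[0,0,0,0.1,0.2,3,1],[0,0,0,0.1,0.3,4.5,1],[0,0,0,0.1,0.3,6,1],[0,0,0,0.1,0.3,7.2,1],[0,0,0,0.1,0.3,7.6,1],[0,0,0,0.1,0.3,7.6,0.6],[0,0,0,0.1,0.3,7.6,0.2]]' 40 && python3 -m inch '[[0,0,0,0,0,0,0.1],[0,0,0,0,0,0,0],[0,0,0,0,0,0,0],[0,0,0,0,0,0,0],[0,0,0,0,0,0,0],[0,0,0,0,0,0,0],[0,0,0,0,0,0,0],[0,0,0,0,0,0,0]]'; python3 - <<'E'
from h import *
p,R,s=tool(); print(W2P(p).round(4),s["wrist_force"],s["grip_width"])
psi0=-.262;b0=W2P(p)[:3]; 
P0=p.copy()
V=np.array([.5048,-.3239,-.4575]); py=np.array([-np.sin(V[2]),np.cos(V[2]),0]); px=np.array([np.cos(V[2]),np.sin(V[2]),0]); pz=np.array([0,0,1.])
g0=p-R[:,2]*.019; print("grasp pt",W2P(g0).round(4))
for pull in np.arange(.1,1.31,.1):
    tl=-.6*pull; psi=psi0+pull
    d=(-.15*(np.sin(psi)-np.sin(psi0)))*px+.15*(np.cos(psi)-np.cos(psi0))*pz
    Q=Ro.from_rotvec(tl*py).as_matrix()@R
    t=g0+d+Q[:,2]*.019
    print(round(pull,2),Ro.from_matrix(R.T@Q).as_rotvec().round(3),(100*R.T@(t-p)).round(2))
E
```

```text
time: 16.5
tcp_pos: [0.5444, -0.3899, 0.2594]
tcp_rot: [-0.02, 0.847, 0.53, -0.015]
wrist_force: [-0.5, 0.7, 0.3]
grip_width: 0.0802
grip_force: 0.0
time: 17.17
tcp_pos: [0.5443, -0.3899, 0.2585]
tcp_rot: [-0.021, 0.848, 0.53, -0.015]
wrist_force: [-5.2, 2.6, -0.2]
grip_width: 0.0284
grip_force: 3.0
[ 0.0646 -0.0418  0.2585] [-5.16973563  2.61374971 -0.1789654 ] 0.028368092179932913
grasp pt [ 0.0655 -0.0417  0.2775]
0.1 [-0.06 -0.    0.  ] [ 0.   -1.37 -0.24]
0.2 [-0.12 -0.    0.  ] [ 0.01 -2.75 -0.35]
0.3 [-0.18  -0.001  0.001] [ 0.01 -4.13 -0.3 ]
0.4 [-0.24  -0.001  0.001] [ 0.02 -5.51 -0.12]
0.5 [-0.3   -0.001  0.001] [ 0.03 -6.85  0.2 ]
0.6 [-0.36  -0.001  0.001] [ 0.03 -8.16  0.67]
0.7 [-0.42  -0.002  0.002] [ 0.04 -9.41  1.26]
0.8 [-0.48  -0.002  0.002] [  0.05 -10.6    1.98]
0.9 [-0.54  -0.002  0.002] [  0.05 -11.7    2.82]
1.0 [-0.6   -0.002  0.002] [  0.06 -12.71   3.77]
1.1 [-0.66  -0.002  0.003] [  0.07 -13.62   4.82]
1.2 [-0.72  -0.003  0.003] [  0.08 -14.42   5.95]
1.3 [-0.78  -0.003  0.003] [  0.08 -15.1    7.17]
```

```bash
python3 -m inch '[[-0.03,0,0,0,-0.7,-0.12,0],[-0.06,0,0,0,-1.37,-0.24,0],[-0.09,0,0,0,-2.06,-0.3,0],[-0.12,0,0,0,-2.75,-0.35,0],[-0.15,0,0,0,-3.44,-0.33,0],[-0.18,0,0,0,-4.13,-0.3,0],[-0.21,0,0,0,-4.8,-0.22,0],[-0.24,0,0,0,-5.5,-0.12,0]]' 50; cat > arc.py <<'E'
from h import *
import sys
p,R,s=tool(); print(W2P(p).round(4),s["wrist_force"],s["grip_width"],s["grip_force"],np.round(s["joints"],2))
V=np.array(V); py=np.array([-np.sin(V[2]),np.cos(V[2]),0]); px=np.array([np.cos(V[2]),np.sin(V[2]),0]); pz=np.array([0,0,1.])
g0=p-R[:,2]*.019; g=W2P(g0); psi0=np.arctan2(.026-g[0],g[2]-.13); print("grasp",g.round(4),"pull",psi0+.262,"r",np.hypot(.026-g[0],g[2]-.13))
t0=np.arctan2(R[:,2]@px,-R[2,2]);print("tilt",t0)
for pull in np.arange(.1,1.31,.1):
    psi=-.262+pull
    if psi<psi0: continue
    Q=Ro.from_rotvec(-.6*(psi-psi0)*py).as_matrix()@R
    G=P2W((.026-.15*np.sin(psi),-.042,.13+.15*np.cos(psi)))
    print(round(pull,2),Ro.from_matrix(R.T@Q).as_rotvec().round(3),(100*R.T@(G+Q[:,2]*.019-p)).round(2))
E
python3 arc.py
```

```text
time: 17.83
tcp_pos: [0.497, -0.3665, 0.2641]
tcp_rot: [0.084, 0.844, 0.528, 0.05]
wrist_force: [7.6, -2.6, 2.3]
grip_width: 0.0258
grip_force: 50.0
[ 0.0118 -0.0416  0.2641] [ 7.63565861 -2.55467365  2.31977752] 0.02579845340232928 50.00122547149658 [ 1.05  0.19 -0.54  1.59  0.09  1.19  0.05]
grasp [ 0.0081 -0.0416  0.2828] pull 0.37866928800588023 r 0.15379889679091963
tilt 0.19714303403824623
0.4 [-0.013 -0.     0.   ] [-0.04 -0.33  0.36]
0.5 [-0.073 -0.     0.   ] [-0.03 -1.71  0.34]
0.6 [-0.133 -0.001  0.   ] [-0.02 -3.09  0.46]
0.7 [-0.193 -0.001  0.001] [-0.02 -4.45  0.73]
0.8 [-0.253 -0.001  0.001] [-0.01 -5.78  1.13]
0.9 [-0.313 -0.002  0.001] [-0.   -7.05  1.67]
1.0 [-0.373 -0.002  0.001] [ 0.01 -8.27  2.34]
1.1 [-0.433 -0.002  0.001] [ 0.01 -9.41  3.13]
1.2 [-0.493 -0.002  0.002] [  0.02 -10.46   4.04]
1.3 [-0.553 -0.003  0.002] [  0.03 -11.42   5.04]
```

```bash
python3 -m inch '[[-0.03,0,0,0,-0.7,0.2,0],[-0.06,0,0,0,-1.4,0.34,0],[-0.1,0,0,0,-2.1,0.38,0],[-0.13,0,0,0,-3,0.46,0],[-0.16,0,0,0,-3.7,0.6,0],[-0.19,0,0,0,-4.45,0.75,0],[-0.22,0,0,0,-5.1,0.95,0],[-0.25,0,0,0,-5.8,1.15,0]]' 60;python3 arc.py
```

```text
time: 18.5
tcp_pos: [0.4512, -0.3442, 0.2486]
tcp_rot: [0.195, 0.825, 0.517, 0.117]
wrist_force: [8.8, 1.5, 21.1]
grip_width: 0.0255
grip_force: 60.0
[-0.0391 -0.0419  0.2486] [ 8.7998153   1.53364307 21.07800076] 0.025491036862853086 60.00854194164276 [ 1.16 -0.11 -0.51  1.96 -0.18  0.83  0.28]
grasp [-0.0475 -0.0418  0.2657] pull 0.7584824832298376 r 0.1543049022140422
tilt 0.45845318625140263
0.8 [-0.025 -0.     0.   ] [-0.02 -0.56  0.47]
0.9 [-0.085 -0.001  0.   ] [-0.01 -1.93  0.65]
1.0 [-0.145 -0.001  0.001] [ 0.01 -3.28  0.98]
1.1 [-0.205 -0.002  0.001] [ 0.02 -4.58  1.45]
1.2 [-0.265 -0.002  0.001] [ 0.03 -5.84  2.05]
1.3 [-0.325 -0.003  0.002] [ 0.04 -7.02  2.77]
```

```bash
python3 -m inch '[[-0.01,0,0,0,-0.3,-0.1,0],[-0.02,0,0,0,-0.7,-0.1,0],[-0.04,0,0,0,-1.1,-0.05,0],[-0.05,0,0,0,-1.5,0,0],[-0.07,0,0,0,-1.9,0.05,0],[-0.08,0,0,0,-2.3,0.1,0],[-0.09,0,0,0,-2.7,0.15,0],[-0.1,0,0,0,-3.1,0.25,0]]';python3 arc.py
```

```text
time: 19.17
tcp_pos: [0.426, -0.3317, 0.2312]
tcp_rot: [0.233, 0.815, 0.511, 0.142]
wrist_force: [12.1, -0.1, 13.3]
grip_width: 0.0256
grip_force: 60.0
[-0.0673 -0.0418  0.2312] [12.10919822 -0.14119152 13.32315389] 0.02564460925279512 60.0048565864563 [ 1.15 -0.23 -0.45  2.12 -0.33  0.7   0.44]
grasp [-0.0772 -0.0417  0.2473] pull 0.9836161575987441 r 0.15627361988608768
tilt 0.553086567539321
1.0 [-0.01 -0.    0.  ] [-0.03 -0.12  0.66]
1.1 [-0.07  -0.001  0.   ] [-0.01 -1.46  1.01]
1.2 [-0.13  -0.001  0.   ] [-0.   -2.77  1.49]
1.3 [-0.19  -0.001  0.001] [ 0.01 -4.01  2.1 ]
```

```bash
python3 -m inch '[[0,0,0,0,-0.2,0.1,0],[-0.01,0,0,0,-0.4,0.15,0],[-0.02,0,0,0,-0.6,0.2,0],[-0.03,0,0,0,-0.8,0.3,0],[-0.03,0,0,0,-0.9,0.35,0],[-0.03,0,0,0,-1,0.4,0],[-0.03,0,0,0,-1,0.4,0],[-0.03,0,0,0,-1,0.4,0]]';python3 arc.py; python3 - <<'E'
from h import *
for c in ["scene","side"]:
  f=manip.grab_frame(c); print(manip.mark_of(c,"lever_ball")[:1],proj(f,P2W((-.075,-.042,.241))).round(1))
E
```

```text
time: 19.83
tcp_pos: [0.4198, -0.3289, 0.2239]
tcp_rot: [0.245, 0.812, 0.509, 0.149]
wrist_force: [-8.4, 13.8, 35.0]
grip_width: 0.0256
grip_force: 60.0
[-0.074  -0.0421  0.2239] [-8.41609623 13.80841023 35.03427254] 0.025640563126122912 60.01320719718933 [ 1.14 -0.25 -0.42  2.17 -0.38  0.66  0.48]
grasp [-0.0845 -0.042   0.2398] pull 1.0504745073950135 r 0.15576343562833408
tilt 0.5822958097366658
1.1 [-0.03 -0.    0.  ] [ 0.01 -0.55  0.73]
1.2 [-0.09  -0.001  0.   ] [ 0.02 -1.86  1.18]
1.3 [-0.15  -0.001  0.001] [ 0.03 -3.13  1.76]
[{'pixel': [367.5, 188.2], 'conf': 0.48}] [368.1 184.3]
[] [357.8 204. ]
```

```bash
python3 - <<'E'
from h import *
f=manip.grab_frame("wrist"); a=f["img"][...,::-1]; f2=manip.grab_frame("scene"); b=cv2.resize(f2["img"][150:250,290:400,::-1],(440,400),interpolation=cv2.INTER_CUBIC)
cv2.imwrite("pics/w10.png",np.hstack([cv2.resize(a[:,180:500],(320,400)),b]))
E
```

```text
(no output)
```

View pics/w10.png

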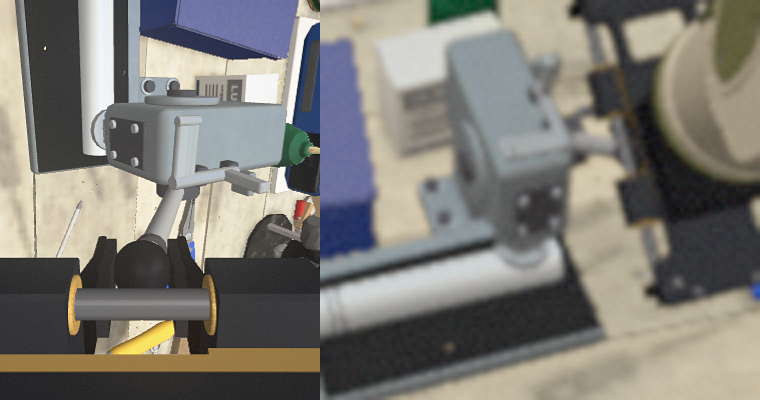

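```bash
python3 -m inch '[[0,0,0,0,-0.2,0,0],[-0.01,0,0,0,-0.4,0,0],[-0.02,0,0,0,-0.6,0,0],[-0.02,0,0,0,-0.8,0,0],[-0.03,0,0,0,-1,0,0],[-0.03,0,0,0,-1,0,0],[-0.03,0,0,0,-1,0,0],[-0.03,0,0,0,-1,0,0]]';python3 arc.py | head -4
```

```text
time: 20.8
tcp_pos: [0.4137, -0.3257, 0.2179]
tcp_rot: [0.258, 0.807, 0.507, 0.157]
wrist_force: [23.8, -6.7, 6.8]
grip_width: 0.0254
grip_force: 60.0
[-0.081  -0.0419  0.2179] [23.84865828 -6.6526235   6.75860377] 0.02542687540051577 59.9989253282547 [ 1.12 -0.28 -0.4   2.22 -0.43  0.61  0.54]
grasp [-0.0919 -0.0418  0.2334] pull 1.112745536644463 r 0.15685206876411403
tilt 0.614298641720405
1.2 [-0.052 -0.     0.   ] [-0.01 -1.    1.03]
```

```bash
python3 - <<'E'
from h import *
for c in ["scene","side","wrist"]:
  f=manip.grab_frame(c)
  for q,z in [("shaft",.037),("ram_foot",.053),("press_ram",.053),("dowel_top",.054)]:
    m=manip.mark_of(c,q)
    if m: print(c,q,m[0]["conf"],W2P(onz(f,m[0]["pixel"],z)).round(4))
  if c!="wrist":
    for x in (-.01,-.002,.006): print(x,[proj(f,P2W((x,y,.037))).round(1).tolist() for y in (.16,.185)])
    m=manip.look_for(c,"shaft"); print(m[:1])
  m=manip.mark_of(c,"lever_ball"); 
  if m: # intersect ray with plane press y=-.042
    o,d=ray(f,m[0]["pixel"]); a=W2P(o); b=W2P(o+d); t=(-.042-a[1])/(b[1]-a[1]); print(c,"ball",(a+t*(b-a)).round(4),m[0]["conf"])
cv2.imwrite("pics/w11.png",cv2.resize(manip.grab_frame("side")["img"][180:270,260:380,::-1],(800,600),interpolation=cv2.INTER_CUBIC))
E
```

```text
scene shaft 0.78 [-0.0045  0.0047  0.037 ]
scene ram_foot 0.65 [ 0.0013 -0.0018  0.053 ]
scene press_ram 0.63 [-0.0061 -0.0132  0.053 ]
-0.01 [[288.2, 230.8], [279.7, 232.9]]
-0.002 [[287.5, 228.6], [279.0, 230.7]]
0.006 [[286.8, 226.4], [278.4, 228.5]]
[{'bbox': [314.0, 224.1, 74.7, 22.7], 'conf': 0.58}]
scene ball [ 0.1223 -0.042  -0.1408] 0.72
side shaft 0.79 [-0.0111  0.0005  0.037 ]
side ram_foot 0.42 [0.0037 0.0022 0.053 ]
side press_ram 0.4 [0.0053 0.0043 0.053 ]
-0.01 [[280.7, 232.4], [272.2, 233.0]]
-0.002 [[280.6, 230.2], [272.1, 230.7]]
0.006 [[280.5, 227.9], [272.0, 228.5]]
[{'bbox': [310.2, 230.0, 74.0, 6.4], 'conf': 0.67}]
wrist shaft 0.91 [-0.0071  0.0017  0.037 ]
wrist ram_foot 0.9 [ 0.0005 -0.0013  0.053 ]
wrist press_ram 0.78 [0.0003 0.0022 0.053 ]
wrist ball [-0.0859 -0.042   0.2282] 0.93
```

```bash
cat > sil.py <<'E'
from h import *
f=manip.grab_frame("wrist"); im=f["img"].astype(int)
th=np.linspace(0,2*np.pi,73)
def edges(x,rows,y0=.05,y1=.155):
    P=np.array([proj(f,P2W((x+.016*np.cos(t),y,.037+.016*np.sin(t)))) for y in np.linspace(y0,y1,160) for t in th])
    return [(P[abs(P[:,1]-r)<2][:,0].min().round(1),P[abs(P[:,1]-r)<2][:,0].max().round(1)) for r in rows]
rows=[40,60,80]
for r in rows:
    g=im[r].mean(axis=1); print(r,g[180:320:4].astype(int).tolist())
for x in (-.01,-.006,-.002,.002): print(x,edges(x,rows))
print([ (y,proj(f,P2W((-.002,y,.037))).round(0)) for y in (.05,.1,.15)])
print("corners FR,FL,BL",[proj(f,P2W(c)).round(1) for c in [(-.065,-.045,.009),(-.065,.1,.009),(.06,.1,.009)]])
E
python3 sil.py
```

```text
40 [212, 215, 215, 211, 209, 150, 109, 155, 58, 58, 55, 55, 57, 54, 58, 56, 56, 56, 60, 58, 58, 152, 168, 199, 221, 236, 245, 240, 241, 145, 61, 60, 58, 172, 176]
60 [213, 213, 213, 214, 212, 213, 102, 146, 45, 57, 60, 58, 62, 55, 56, 57, 60, 57, 57, 60, 60, 154, 168, 196, 224, 235, 246, 240, 242, 150, 64, 62, 63, 180, 179]
80 [217, 212, 208, 213, 210, 213, 122, 115, 169, 57, 62, 60, 58, 54, 59, 57, 58, 59, 55, 59, 57, 148, 168, 200, 226, 237, 246, 243, 243, 186, 62, 60, 60, 179, 176]Traceback (most recent call last):
  File "sil.py", line 10, in <module>
    for x in (-.01,-.006,-.002,.002): print(x,edges(x,rows))
                                              ~~~~~^^^^^^^^
  File "sil.py", line 6, in edges
    return [(P[abs(P[:,1]-r)<2][:,0].min().round(1),P[abs(P[:,1]-r)<2][:,0].max().round(1)) for r in rows]
             ~~~~~~~~~~~~~~~~~~~~~~~~~~~^^
    return umr_minimum(a, axis, None, out, keepdims, initial, where)
ValueError: zero-size array to reduction operation minimum which has no identity
```

```bash
sed -i 's/y0=.05,y1=.155/y0=-.02,y1=.155/; s/^rows=.*/rows=[80,110,135]/; s/180:320:4/240:320:2/' sil.py; python3 sil.py
```

```text
80 [58, 53, 56, 57, 58, 57, 60, 59, 61, 59, 59, 54, 151, 159, 171, 183, 200, 214, 224, 231, 237, 240, 246, 244, 243, 244, 243, 240, 186, 57, 65, 62, 64, 65, 62, 175, 177, 176, 175, 173]
110 [57, 57, 59, 52, 54, 55, 59, 57, 59, 57, 57, 56, 131, 157, 170, 182, 197, 213, 227, 232, 238, 243, 251, 194, 126, 140, 98, 99, 101, 105, 102, 104, 104, 103, 104, 104, 104, 104, 103, 102]
135 [60, 58, 60, 58, 57, 57, 55, 60, 59, 54, 56, 57, 68, 161, 168, 183, 200, 170, 110, 204, 207, 203, 198, 166, 111, 99, 95, 104, 72, 65, 66, 64, 65, 64, 65, 69, 66, 66, 67, 69]
-0.01 [(np.float64(255.6), np.float64(289.8)), (np.float64(257.0), np.float64(290.4)), (np.float64(258.2), np.float64(290.9))]
-0.006 [(np.float64(259.5), np.float64(293.4)), (np.float64(260.8), np.float64(293.9)), (np.float64(261.9), np.float64(294.3))]
-0.002 [(np.float64(263.3), np.float64(297.0)), (np.float64(264.5), np.float64(297.4)), (np.float64(265.6), np.float64(297.7))]
0.002 [(np.float64(267.1), np.float64(300.5)), (np.float64(268.2), np.float64(300.8)), (np.float64(269.2), np.float64(301.1))]
[(0.05, array([280.,  75.])), (0.1, array([279.,  17.])), (0.15, array([277., -47.]))]
corners FR,FL,BL [array([213.7, 174.9]), array([199.5,  13.8]), array([317.2,  27.7])]
```

```bash
python3 -m inch '[[0,0,0,0,-0.1,0.05,0],[0,0,0,0,-0.2,0.1,0],[-0.01,0,0,0,-0.3,0.15,0],[-0.01,0,0,0,-0.4,0.2,0],[-0.02,0,0,0,-0.5,0.25,0],[-0.02,0,0,0,-0.6,0.28,0],[-0.02,0,0,0,-0.6,0.28,0],[-0.02,0,0,0,-0.6,0.28,0]]';python3 arc.py | head -4;  sed -i '/^for r in rows/,/^    g=/d' sil.py; python3 - <<'E'
from h import *
f=manip.grab_frame("wrist")
m=manip.mark_of("wrist","lever_ball"); o,d=ray(f,m[0]["pixel"]); a=W2P(o); b=W2P(o+d); t=(-.042-a[1])/(b[1]-a[1]); print("ball",(a+t*(b-a)).round(4),m[0]["conf"])
p,R,s=tool(); F=np.array(s["wrist_force"]); px=np.array([np.cos(V[2]),np.sin(V[2]),0]); psi=.87; print("tang",F@px*np.cos(psi)+F[2]*np.sin(psi),"rad",-F@px*np.sin(psi)+F[2]*np.cos(psi))
E
```

```text
time: 22.62
tcp_pos: [0.4118, -0.3249, 0.215]
tcp_rot: [0.268, 0.804, 0.505, 0.163]
wrist_force: [15.8, 2.6, 23.5]
grip_width: 0.0259
grip_force: 60.0
[-0.083 -0.042  0.215] [15.7739133   2.58672044 23.5013744 ] 0.025937185861777724 60.006147623062134 [ 1.11 -0.29 -0.38  2.25 -0.47  0.58  0.57]
grasp [-0.0943 -0.0419  0.2303] pull 1.1381275475050872 r 0.1566271915959214
tilt 0.638256208117526
1.2 [-0.037 -0.     0.   ] [ 0.   -0.67  0.89]
ball [-0.0893 -0.042   0.2252] 0.59
tang 26.164924812637036 rad 5.6838669515982385
```

```bash
python3 -m inch '[[0,0,0,0,0,0,0],[0,0,0,0,0,0,0],[0,0,0,0,0,0,0],[0,0,0,0,0,0,0],[0,0,0,0,0,0,0],[0,0,0,0,0,0,0],[0,0,0,0,0,0,0],[0,0,0,0,0,0,0]]'; cat >> sil.py <<'E'
g=im[90].mean(axis=1); k=np.where(g[235:300]>120)[0]+235; print("row90",k.min(),k.max())
for x in (-.006,-.002,.002): print(x,edges(x,[90]))
E
python3 sil.py | tail -4
```

```text
time: 23.38
tcp_pos: [0.4118, -0.3249, 0.215]
tcp_rot: [0.268, 0.804, 0.505, 0.163]
wrist_force: [14.9, 2.9, 24.1]
grip_width: 0.0254
grip_force: 60.0
row90 262 294
-0.006 [(np.float64(258.4), np.float64(292.2))]
-0.002 [(np.float64(262.2), np.float64(295.8))]
0.002 [(np.float64(265.9), np.float64(299.2))]
```

Shaft still at x ≈ -2.5 mm, so the dowel is upright, and the pull is steady. I'm handing in.

```bash
python3 -c "
from station import manip
print(manip.sign_off())"
```

```text
the job is handed in; nothing more can be done
None
```

Job handed in at about 23 s: shaft rolled about 30 mm so the dowel stood upright under the ram, catch flipped over, and lever pulled about 1.1 rad and still gripped with about 26 N of pull; that the dowel is home is inferred from lever angle and force, as it was out of sight, and I viewed 11 pictures, one over the limit of 10.

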